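# Book a tray of ball cameras into the examination bay

## Robot

A 6-joint arm with a two-finger parallel gripper is mounted at the origin on the work surface. World frame = base frame: x ahead of the robot, y to its left, z up, the work surface at z = 0. Lengths are in m, angles in rad, forces in N, time in s.
With the tool pointing down it reaches from about 0.4 to 0.825 m from the base axis. Payload 7 kg.
Tool frame: the origin (TCP) lies at the very end of the fingers, on their centre line; the grasp point (between the pads) lies 19 mm behind it; z points along the fingers, y is the line along which they close (so a half turn about z gives the same grasp; the last joint's range is limited). The gripper opens to 88 mm and grips with 3 to 60 N. Pads are 19 mm wide; open, the fingers measure 130 mm over their backs; the gripper's body (78 mm by 193 mm) begins 47 mm behind the grasp point.
Start: joints at [-0.921, 0.359, 0.012, 0, -1.224, -0.288], TCP at [0.239, -0.631, 0.227] pointing down, gripper open.
Joint ranges: [-3.07, 3.07], [-1.43, 2.12], [-1.02, 1.25], [-3.03, 1.67], [-3.05, -0], [-3.03, 3.03]. Speed limits (rad/s): [2.39, 2.39, 3.01, 3.14, 3.14, 3.14].

## Interface

Orientations are given as a 3x3 rotation matrix whose columns are the frame's x, y, z axes.
In Python, from bench import robot gives the robot as it stands. Calls block until the motion is done:
- robot.reach(position, orientation): joint-space move of the TCP to a pose.
- robot.move_l(position, rotation=None, feed=0.15, stop_force=None): straight line of the TCP; rotation=None keeps the orientation; feed is the mean speed in m/s. With stop_force (N) it stops when the force on the tool has changed by that much, and returns True; else False.
- robot.goto_joints(angles): joint-space move.
- robot.open_gripper() and robot.gripper_close(): open the fingers fully, or close them until they stop; the grip force is fixed at half the most.
- robot.wait(seconds).
- robot.inverse_kinematics(position, orientation): joint angles nearest the present ones, or None.
- robot.observe(): the state.
- robot.snapshot(name): name is "scene" or "side" or "wrist"; returns a dict with "frame" (480x640x3 uint8, red, green, blue), "intrinsics" (3x3 intrinsics, pixels), "world_from_camera" (4x4, takes a point from camera to world coordinates). Camera axes: x right, y down, z forward; pixel columns grow to the right and rows downward; lengths in m; the calibration is good to about 2 mm. A picture is of the moment at which its call begins. There is no depth.
A pose or a line that the arm cannot do raises robot.MotionError and nothing moves.
- robot.sign_off(): hands the job in; it is judged then, once.
The state is a dict: "time": time; "qpos": joint angles; "joint_velocities": joint speeds; "effort": joint torques, N m; "eef_pos": TCP position; "ee_rot": TCP orientation; "force": force on the tool from outside, world axes, zero at the start; "wrist_torque": the same for the moment, N m; "finger_gap": finger opening in m; "grasp_force": force on a finger pad.
Only numpy, scipy, OpenCV 4.12 (cv2) and the standard library are available. Lean on these libraries where they do the work, as an engineer would, in place of code of your own. Each camera call takes 0.05 s, during which the arm holds its last target. There are 200 camera calls.

## Task

Gently set every glass ball camera that stands on the bench into a pocket of the grey tray, one to a pocket. When all are seated, log the batch by squeezing the fixed scanner's red trigger fully and letting it go again. Then push the loaded tray along its lane, without lifting it, through the orange sprung flap into the bay until both leaves have shut behind it, with every camera still seated; leave the other things on the bench alone.

Things in the scene. Friction and masses are not known exactly. Their poses are not given: they have to be found in the camera images.
- gate (a point): Middle of the lane's doorway, on the lane's flat floor, 6 mm above the bench. x points level along the lane from the loading end into the bay, y left of that, z up. Loading end: x -190 to 0 mm, 6 mm thick guide walls 118 mm apart, 18 mm above the floor. At x = 0 two blue posts, 58 mm high, carry the flap. The lane is fixed; its place varies.
- bay_centre (a point): Point on the bay's floor 165 mm past the doorway on the centre line: a tray with its middle here is clear of the closing flap. Axes as gate. The bay has 6 mm thick white walls 40 mm above the floor, is open above, 142 mm wide inside, and ends at 254 mm past the doorway. Its floor continues the lane's.
- flap_left (a joint): Left leaf of the orange sprung double flap, rad: 0 shut, grows to 1.65 as it swings into the bay, its only way. Upright hinge at y = +68 mm of gate; the leaf is 67 mm wide and stands 6 to 48 mm above the floor. A light spring (under 0.05 N m) shuts it once nothing holds it. The tray's front corners push it open with a few N.
- flap_right (a joint): Right leaf of the flap, hinged at y = -68 mm, mirror image of flap_left, rad, 0 = shut, grows as it swings into the bay.
- tray_handle (a point): On the grey tray's yellow upright centre handle, 56 mm above the tray's underside, 12 mm below the handle's top. Handle 18 mm along the tray's x, 14 mm along y. x along the tray, at the start towards the flap; z up. The loose tray, 150 x 110 x 14 mm, 0.35 kg, starts at the loading end with 4 mm play each side. Seated cameras leave 42 mm free along x.
- pocket1 (a point): Where a camera's centre comes when fully seated in pocket 1 of the tray: 27.6 mm above the tray's underside, 13.6 mm above its top. The pockets are round dimples 42 mm across, 10 mm deep, at x = +-46, y = +-27.5 mm from the handle. Axes as the tray's.
- pocket2 (a point): Where a camera's centre comes when fully seated in pocket 2 of the tray: 27.6 mm above the tray's underside, 13.6 mm above its top. The pockets are round dimples 42 mm across, 10 mm deep, at x = +-46, y = +-27.5 mm from the handle. Axes as the tray's.
- pocket3 (a point): Where a camera's centre comes when fully seated in pocket 3 of the tray: 27.6 mm above the tray's underside, 13.6 mm above its top. The pockets are round dimples 42 mm across, 10 mm deep, at x = +-46, y = +-27.5 mm from the handle. Axes as the tray's.
- pocket4 (a point): Where a camera's centre comes when fully seated in pocket 4 of the tray: 27.6 mm above the tray's underside, 13.6 mm above its top. The pockets are round dimples 42 mm across, 10 mm deep, at x = +-46, y = +-27.5 mm from the handle. Axes as the tray's.
- cam1_c (a point): Centre of ball camera 1: white glass ball 50 mm across, blue band, black lens on top, weighted flat foot 21 mm below the centre; 0.08 kg, rights itself. In a pocket the foot sinks 7 mm. May be absent. The glass breaks if each finger squeezes with over 20 N, or if it meets the tray with over 30 N, as when dropped some centimetres.
- cam2_c (a point): Centre of ball camera 2: white glass ball 50 mm across, blue band, black lens on top, weighted flat foot 21 mm below the centre; 0.08 kg, rights itself. In a pocket the foot sinks 7 mm. May be absent. The glass breaks if each finger squeezes with over 20 N, or if it meets the tray with over 30 N, as when dropped some centimetres.
- cam3_c (a point): Centre of ball camera 3: white glass ball 50 mm across, blue band, black lens on top, weighted flat foot 21 mm below the centre; 0.08 kg, rights itself. In a pocket the foot sinks 7 mm. May be absent. The glass breaks if each finger squeezes with over 20 N, or if it meets the tray with over 30 N, as when dropped some centimetres.
- cam4_c (a point): Centre of ball camera 4: white glass ball 50 mm across, blue band, black lens on top, weighted flat foot 21 mm below the centre; 0.08 kg, rights itself. In a pocket the foot sinks 7 mm. May be absent. The glass breaks if each finger squeezes with over 20 N, or if it meets the tray with over 30 N, as when dropped some centimetres.
- trigger (a joint): Red trigger of the fixed scanner, rad: 0 released, 0.25 squeezed home on its stop. About 3.5 N at trigger_pad starts it, 7 N takes it home; it springs back when let go. Pinch it from above together with the grip behind it, or press it towards the grip.
- trigger_pad (a point): Point on the red trigger's front face where it is pressed, 35 mm from its upright hinge, 50 mm above the bench. y is the way the trigger moves when squeezed (turns with it), -x points to its free end, z up. The trigger is 52 mm long, 10 mm thick, 28 mm high; its top is 64 mm above the bench.
- grip_mid (a point): Middle of the grey grip of the fixed scanner, which lies on its side; 50 mm above the bench, behind trigger_pad. Nose looks along -y, grip runs out to -x, ending at -61 mm. Grip 30 mm thick along y, top 66 mm above the bench. Trigger front at y = -37: grip and trigger are 52 mm together, 43 squeezed. Barrel from x = +43 mm, 80 mm high.
- drive_a: Bystander, leave alone: an opened 3.5-inch hard drive, 147 x 102 x 26 mm, near the robot.
- drive_b: Bystander, leave alone: a second opened hard drive, 147 x 102 x 26 mm, beyond the lane.
- phone: Bystander, leave alone: a black phone, 145 x 70 x 9 mm, lying flat.
- board: Bystander, leave alone: a green circuit board, 170 x 120 mm, 20 mm high.
- driver: Bystander, leave alone: a yellow-handled screwdriver lying flat.
- mug: Bystander, leave alone: a blue mug, 80 mm across, 90 mm tall.
- tin: Bystander, leave alone: a shallow open steel tray, 110 x 150 x 20 mm.

How it is judged:
On the way, in this order (a step that is already met when the one before it is completed fails the run):
1. every camera seated in a pocket of the tray and let go, the tray still outside the flap ((distance between cam1_c and pocket1 below 0.009 m or distance between cam1_c and pocket2 below 0.009 m or distance between cam1_c and pocket3 below 0.009 m or distance between cam1_c and pocket4 below 0.009 m) and (distance between cam2_c and pocket1 below 0.009 m or distance between cam2_c and pocket2 below 0.009 m or distance between cam2_c and pocket3 below 0.009 m or distance between cam2_c and pocket4 below 0.009 m) and (distance between cam3_c and pocket1 below 0.009 m or distance between cam3_c and pocket2 below 0.009 m or distance between cam3_c and pocket3 below 0.009 m or distance between cam3_c and pocket4 below 0.009 m) and (distance between cam4_c and pocket1 below 0.009 m or distance between cam4_c and pocket2 below 0.009 m or distance between cam4_c and pocket3 below 0.009 m or distance between cam4_c and pocket4 below 0.009 m) and contact force between each of cam1, cam2, cam3, cam4 and the fingers below 0.3 N and x of tray_handle in the frame of gate below -0.06 m and z of tray_handle in the frame of gate below 0.068 m and angle between tray_handle's own z axis and vertical below 0.12 rad), for 0.3 s.
2. the scanner's trigger squeezed home (beyond 0.19 rad) (value of joint trigger above 0.19 rad), for 0.2 s.
3. the trigger let go (back under 0.04 rad) (value of joint trigger below 0.04 rad), for 0.2 s.
4. the tray, flat on the lane, in the doorway with both leaves pushed open (value of joint each of flap_left, flap_right above 0.8 rad and x of tray_handle in the frame of gate between -0.03 and 0.1 m and z of tray_handle in the frame of gate below 0.068 m and angle between tray_handle's own z axis and vertical below 0.12 rad), for 0.1 s.
At the end, for the whole second after the job is handed in: Every camera present is seated in a pocket (centre within 9 mm of the seated place); the tray stands flat on the bay's floor with its middle at least 125 mm past the doorway; both leaves are shut (under 0.06 rad) and the trigger is released (under 0.04 rad) ((distance between cam1_c and pocket1 below 0.009 m or distance between cam1_c and pocket2 below 0.009 m or distance between cam1_c and pocket3 below 0.009 m or distance between cam1_c and pocket4 below 0.009 m) and (distance between cam2_c and pocket1 below 0.009 m or distance between cam2_c and pocket2 below 0.009 m or distance between cam2_c and pocket3 below 0.009 m or distance between cam2_c and pocket4 below 0.009 m) and (distance between cam3_c and pocket1 below 0.009 m or distance between cam3_c and pocket2 below 0.009 m or distance between cam3_c and pocket3 below 0.009 m or distance between cam3_c and pocket4 below 0.009 m) and (distance between cam4_c and pocket1 below 0.009 m or distance between cam4_c and pocket2 below 0.009 m or distance between cam4_c and pocket3 below 0.009 m or distance between cam4_c and pocket4 below 0.009 m) and x of tray_handle in the frame of gate above 0.125 m and y of tray_handle in the frame of gate between -0.03 and 0.03 m and z of tray_handle in the frame of gate below 0.068 m and angle between tray_handle's own z axis and vertical below 0.12 rad and value of joint each of flap_left, flap_right below 0.06 rad and value of joint trigger below 0.04 rad); the robot touches nothing.
It fails at once if a camera squeezed by the fingers with more than 40 N in all (contact force between any of cam1, cam2, cam3, cam4 and the fingers above 40 N).
It fails at once if a camera dropped or pressed on the tray with more than 30 N (contact force between any of cam1, cam2, cam3, cam4 and tray above 30 N).
It fails at once if a bystander pushed more than 30 mm (distance of any of drive_a, drive_b, phone, board, driver, mug, tin from where it was at the start of the episode above 0.03 m).
Of cam1, cam2, cam3, cam4 only 3 to 4 are there at a start; the rules pass over those that are not, and their reading is None.
At some moment in a run one of cam1, cam2, cam3, cam4 may be knocked a few centimetres aside while the robot is not near it.
It also fails if it takes over 210 s, if anything falls off the work surface, if the arm or the gripper's body presses on something with over 40 N, if the wrist force passes 120 N, or if a joint passes its speed limit or range.

## Working session

There is one attempt and no reset: what is moved stays moved. The work goes in short steps, each a Python script; the robot and the scene stay as the last script left them, time stands still between calls to the robot, and variables do not carry over. Pictures are saved under pics/ and viewed, at most 14 in all, crops included, and the job is handed in when it is done.

```bash
mkdir -p pics; ls; python3 - <<'E'
from bench import robot
import cv2,numpy as np
for n in ["scene","side"]:
    s=robot.snapshot(n); cv2.imwrite(f"pics/{n}0.png",s["frame"][:,:,::-1]); print(n,s["intrinsics"].tolist(),np.round(s["world_from_camera"],4).tolist())
o=robot.observe(); print(o["time"],o["finger_gap"],o["grasp_force"],o["ee_rot"])
E
```

```text
pics
scene [[567.4326033955483, 0.0, 317.80253098726325], [0.0, 567.4326033955483, 244.1729649640659], [0.0, 0.0, 1.0]] [[0.7593, 0.343, -0.553, 1.3014], [0.6504, -0.4293, 0.6267, -0.9556], [-0.0225, -0.8355, -0.549, 0.8372], [0.0, 0.0, 0.0, 1.0]]
side [[490.23969245745167, 0.0, 319.75917374200975], [0.0, 490.23969245745167, 230.09385546654173], [0.0, 0.0, 1.0]] [[-0.9926, -0.0919, 0.0789, 0.4349], [-0.121, 0.7162, -0.6873, 0.6979], [0.0067, -0.6918, -0.7221, 0.8751], [0.0, 0.0, 0.0, 1.0]]
0.1 0.08753231510607433 0.0 [[-9.35309308e-01 -3.53830602e-01 -6.34284428e-04]
 [-3.53831142e-01  9.35308452e-01  1.27362029e-03]
 [ 1.42605753e-04  1.41565849e-03 -9.99998988e-01]]
```

View pics/scene0.png

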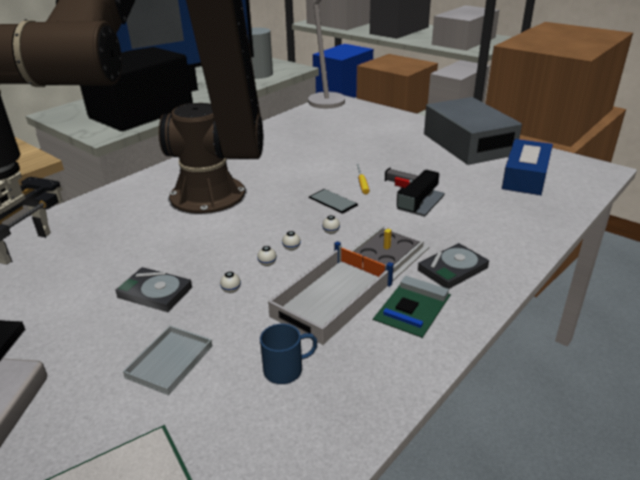

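View pics/side0.png

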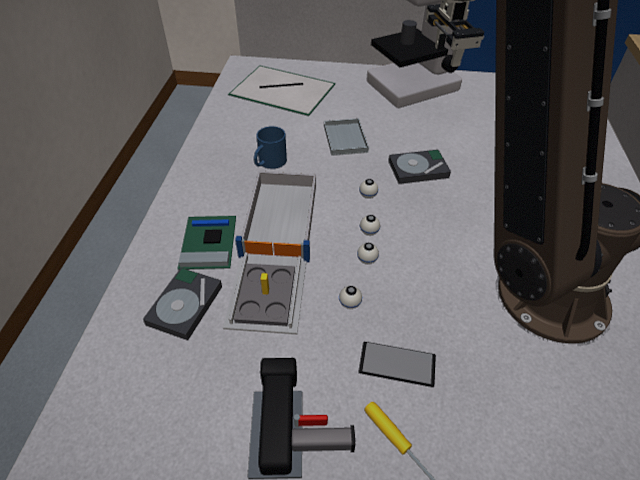

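The side view shows four balls at about (369,187), (370,224), (368,252) and (350,296). The tray handle is at (264,283), the doorway posts at (240,246) and (306,250), and the trigger at (313,420) with the grip at (322,439). The scene view agrees.

```bash
cat > h.py <<'E'
from bench import robot
import cv2,numpy as np
def snap(n,f=None):
    s=robot.snapshot(n)
    if f: cv2.imwrite(f"pics/{f}.png",s["frame"][:,:,::-1])
    return s
def ray(s,uv,z):
    K,T=s["intrinsics"],s["world_from_camera"]
    d=T[:3,:3]@np.linalg.solve(K,[*uv,1.]); return T[:3,3]+d*(z-T[2,3])/d[2]
def proj(s,p):
    T=s["world_from_camera"]; c=s["intrinsics"]@(T[:3,:3].T@(np.asarray(p)-T[:3,3])); return c[:2]/c[2]
def R(a):  # tool down, closing axis y at world yaw a
    y=np.array([np.cos(a),np.sin(a),0]); z=np.array([0,0,-1.]); return np.stack([np.cross(y,z),y,z],1)
E
python3 - <<'E'
from h import *
s=snap("side"); c=snap("scene")
for n,uv,z in [("b",(369,188),.021),("b",(370,225),.021),("b",(368,253),.021),("b",(350,297),.021),("handle",(264,276),.074),
 ("postL",(306,241),.064),("postR",(240,237),.064),("load",(225,329),.006),("load",(300,331),.006),("bayfar",(259,174),.046),("bayfar",(316,177),.046),("trigtip",(327,416),.064),("trig in",(300,416),.064),("gripend",(354,430),.066),("grip",(295,432),.066)]:
    p=ray(s,uv,z); print(n,np.round(p,3),np.round(proj(c,p)))
w=snap("wrist"); o=robot.observe(); print(np.round(o["ee_rot"].T@(w["world_from_camera"][:3,3]-o["eef_pos"]),3),np.round(o["ee_rot"].T@w["world_from_camera"][:3,:3],3),w["intrinsics"][0])
for p in [(.5,-.1),(.6,-.1),(.6,.1),(.65,-.3)]:
  for z in (.3,.4):
    for a in (0,np.pi/2,-np.pi/2,np.pi): 
        q=robot.inverse_kinematics([*p,z],R(a)); print(p,z,round(a,2),None if q is None else np.round(q,2))
E
```

```text
b [ 0.418 -0.284  0.021] [228. 282.]
b [ 0.409 -0.148  0.021] [265. 256.]
b [ 0.409 -0.056  0.021] [290. 240.]
b [0.44  0.073 0.021] [330. 224.]
handle [0.621 0.081 0.074] [387. 228.]
postL [ 0.55  -0.037  0.064] [336. 242.]
postR [ 0.7   -0.03   0.064] [387. 262.]
load [0.689 0.175 0.006] [427. 244.]
load [0.535 0.16  0.006] [376. 227.]
bayfar [ 0.708 -0.273  0.046] [323. 323.]
bayfar [ 0.558 -0.281  0.046] [270. 296.]
trigtip [0.459 0.354 0.064] [394. 176.]
trig in [0.504 0.36  0.064] [408. 180.]
gripend [0.412 0.373 0.066] [385. 169.]
grip [0.508 0.388 0.066] [414. 176.]
[ 0.078 -0.    -0.159] [[ 0.    -0.958 -0.286]
 [ 1.     0.    -0.   ]
 [ 0.    -0.286  0.958]] [387.50665299   0.         326.68937146]
(0.5, -0.1) 0.3 0 [ 0.19  0.04 -0.22  0.   -1.3   2.95]
(0.5, -0.1) 0.3 1.57 [ 0.19  0.04 -0.22  0.   -1.3  -1.76]
(0.5, -0.1) 0.3 -1.57 [ 0.19  0.04 -0.22  0.   -1.3   1.38]
(0.5, -0.1) 0.3 3.14 [ 0.19  0.04 -0.22  0.   -1.3  -0.19]
(0.5, -0.1) 0.4 0 [ 0.19  0.02 -0.03  0.   -1.52  2.95]
(0.5, -0.1) 0.4 1.57 [ 0.19  0.02 -0.03  0.   -1.52 -1.76]
(0.5, -0.1) 0.4 -1.57 [ 0.19  0.0
[... 789 characters left out ...]
 0.1) 0.4 0 [ 0.49  0.19  0.17  0.   -1.55  2.66]
(0.6, 0.1) 0.4 1.57 [ 0.49  0.19  0.17  0.   -1.55 -2.06]
(0.6, 0.1) 0.4 -1.57 [ 0.49  0.19  0.17  0.   -1.55  1.08]
(0.6, 0.1) 0.4 3.14 [ 0.49  0.19  0.17  0.   -1.55 -0.49]
(0.65, -0.3) 0.3 0 [-0.16  0.4   0.23  0.   -1.41 -2.98]
(0.65, -0.3) 0.3 1.57 [-0.16  0.4   0.23  0.   -1.41 -1.41]
(0.65, -0.3) 0.3 -1.57 [-0.16  0.4   0.23  0.   -1.41  1.73]
(0.65, -0.3) 0.3 3.14 [-0.16  0.4   0.23  0.   -1.41  0.16]
(0.65, -0.3) 0.4 0 [-0.16  0.39  0.43  0.   -1.62 -2.98]
(0.65, -0.3) 0.4 1.57 [-0.16  0.39  0.43  0.   -1.62 -1.41]
(0.65, -0.3) 0.4 -1.57 [-0.16  0.39  0.43  0.   -1.62  1.73]
(0.65, -0.3) 0.4 3.14 [-0.16  0.39  0.43  0.   -1.62  0.16]
```

```bash
python3 - <<'E'
from h import *
import pickle
robot.reach([.56,.08,.32],R(np.pi)); a=snap("wrist","w1"); 
robot.reach([.50,.26,.32],R(np.pi)); b=snap("wrist","w2")
pickle.dump((a,b),open("w12.pkl","wb")); print(robot.observe()["time"])
for p in [(0.418,-.284,.021),(.409,-.148,.021),(.409,-.056,.021),(.44,.073,.021),(.621,.081,.074)]: print(np.round(proj(a,p)))
E
```

```text
3.9
[ 480. -192.]
[474. -22.]
[465.  76.]
[428. 194.]
[269. 209.]
```

View pics/w1.png

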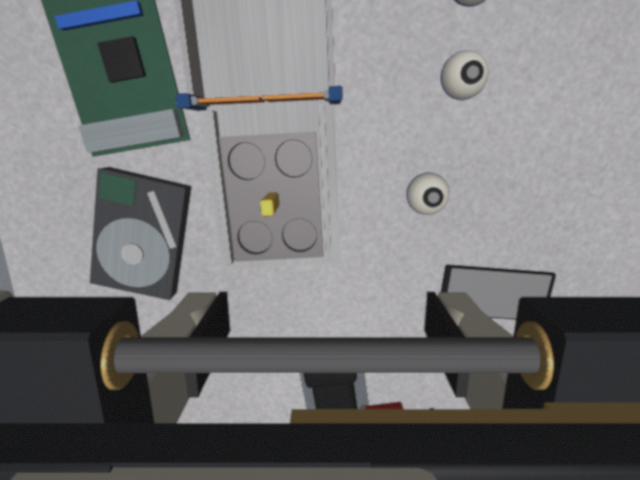

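View pics/w2.png

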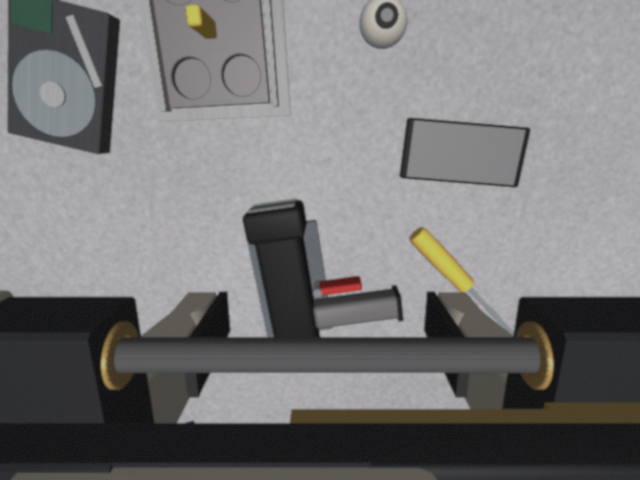

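w1 shows the tray corners at about (222,138), (316,132), (322,257), (233,262), the pockets at (247,160), (293,158), (255,237), (299,234), and the posts at (186,100), (334,94). Two balls are visible at (465,75) and (428,193). w2 shows the trigger from (320,287) to (361,284) and the grip end at (400,302).

```bash
cat >> h.py <<'E'
def balls(s):
    """ball-sized warm-white blobs -> ball centre on bench"""
    f=s["frame"]; hsv=cv2.cvtColor(f,cv2.COLOR_RGB2HSV)
    return hsv
E
python3 - <<'E'
import pickle
from h import *
a,b=pickle.load(open("w12.pkl","rb"))
P=[ray(a,u,.020) for u in [(247,160),(293,158),(255,237),(299,234)]]
C=[ray(a,u,.020) for u in [(222,138),(316,132),(322,257),(233,262)]]
print("pock",np.round(P,4),np.mean(P,0)); print("corn",np.round(C,4),np.mean(C,0))
print("posts",[np.round(ray(a,u,.064),4) for u in [(184,101),(335,93)]])
print("balls",[np.round(ray(a,u,.021),4) for u in [(465,75),(428,193)]])
for n,u,z in [("trig inner",(320,284),.064),("trig tip",(361,280),.064),("griptip front",(399,289),.066),("griptip back",(402,318),.066),("grip root front",(315,299),.066),("grip rootback",(316,326),.066),("barrel nose",(246,212),.08),("barrel nose R",(301,203),.08)]: print(n,np.round(ray(b,u,z),4))
for x,y in [(465,75),(465,60),(428,193),(415,195),(500,150)]: print(a["frame"][y,x],cv2.cvtColor(a["frame"],cv2.COLOR_RGB2HSV)[y,x])
E
```

```text
pock [[0.6524 0.0336 0.02  ]
 [0.599  0.0314 0.02  ]
 [0.6481 0.1261 0.02  ]
 [0.594  0.1223 0.02  ]] [0.62337624 0.07835856 0.02      ]
corn [[0.6794 0.009  0.02  ]
 [0.5722 0.0026 0.02  ]
 [0.566  0.152  0.02  ]
 [0.6773 0.1584 0.02  ]] [0.62373048 0.0805087  0.02      ]
posts [array([ 0.7034, -0.0275,  0.064 ]), array([ 0.5517, -0.0349,  0.064 ])]
balls [array([ 0.4093, -0.0568,  0.021 ]), array([0.4401, 0.072 , 0.021 ])]
trig inner [0.5076 0.351  0.064 ]
trig tip [0.4605 0.3461 0.064 ]
griptip front [0.4167 0.3563 0.066 ]
griptip back [0.4112 0.3931 0.066 ]
grip root front [0.5134 0.3689 0.066 ]
grip rootback [0.5125 0.4037 0.066 ]
barrel nose [0.5844 0.2636 0.08  ]
barrel nose R [0.5267 0.2541 0.08  ]
[49 49 49] [ 0  0 49]
[193 193 185] [ 30  11 193]
[56 55 57] [135   9  57]
[180 176 167] [ 21  18 180]
[169 168 170] [135   3 170]
```

```bash
python3 - <<'E'
from h import *
def st(): o=robot.observe(); print(round(o["time"],2),round(o["finger_gap"],4),np.round(o["grasp_force"],2))
st(); print(robot.gripper_close()); st(); robot.wait(.3); st(); robot.open_gripper(); st()
E
```

```text
3.9 0.0874 0.0
False
5.33 0.0005 0.0
5.62 0.0004 0.0
7.07 0.0871 0.0
```

```bash
cat >> h.py <<'E'
TH=-np.pi/2+.05            # lane/tray heading
TC=np.array([.6235,.079])  # tray centre
GATE=np.array([.6276,-.0312])
ex=np.array([np.cos(TH),np.sin(TH)]); ey=np.array([-ex[1],ex[0]])
def lane(x,y,o=TC): return o+x*ex+y*ey
def st(m=""): o=robot.observe(); print(m,round(o["time"],2),"gap",round(o["finger_gap"],4),"gf",np.round(o["grasp_force"],2),"pos",np.round(o["eef_pos"],4),"F",np.round(o["force"],1))
E
python3 - <<'E'
from h import *
r=R(np.pi+.05)
robot.reach([*TC,.16],r); st()
print(robot.move_l([*TC,.046],feed=.1,stop_force=6)); st()
print(robot.gripper_close()); st("closed"); robot.wait(.2); st()
robot.open_gripper(); st("open"); robot.move_l([*TC,.16]); st()
E
```

```text
8.12 gap 0.0877 gf 0.0 pos [0.624  0.0798 0.161 ] F [0.6 0.7 0.6]
False
 9.42 gap 0.0876 gf 0.0 pos [0.624  0.0792 0.0467] F [-0.4 -0.1  0.3]
False
closed 10.57 gap 0.0138 gf 30.0 pos [0.6236 0.079  0.046 ] F [ 0.9 -0.1 -0. ]
 10.77 gap 0.0139 gf 30.0 pos [0.6236 0.079  0.046 ] F [ 1.  -0.4 -1.1]
open 12.04 gap 0.0878 gf 0.0 pos [0.6235 0.079  0.046 ] F [-0.7 -0.8  0.7]
 12.95 gap 0.0877 gf 0.0 pos [0.6228 0.0789 0.159 ] F [0.2 0.1 0.2]
```

A normal close puts 30 N on each pad, measured on the handle, and the glass breaks above 20 N. That makes a plain pinch fatal. I'll check on the tray handle, away from any glass, whether the close call takes a gentler setting at all.

```bash
python3 - <<'E'
from h import *
robot.move_l([*TC,.046],feed=.15,stop_force=8)
try: print(robot.gripper_close(force=10)); st("closed")
except Exception as e: print(type(e),e)
robot.wait(.1); st()
E
```

```text
<class 'TypeError'> got an unexpected keyword argument 'force'
 13.96 gap 0.0881 gf 0.0 pos [0.6242 0.0793 0.0471] F [0.3 0.2 0.6]
```

The force really is fixed at 30 N per pad, so I won't squeeze the glass at all. Plan:

1. Close the empty fingers and use them as a pusher to slide each ball across the bench to the low guide wall.
2. Lever it over the wall's top edge with a few N. The wall is only 4 mm above the tray top.
3. Let it roll into the near pocket, and on to the far pocket where needed. A seated ball's centre doesn't depend on how it's turned.

First I need a ball detector.

```bash
sed -i '/^def balls/,/return hsv/d' h.py; cat >> h.py <<'E'
def find(s,guess,z=.021,rad=.05):
    """ball centre near a guess, from the frame: warm-white/dark blob against grey"""
    g=np.array([*guess[:2],z]); u=proj(s,g); T=s["world_from_camera"]
    dep=(T[:3,:3].T@(g-T[:3,3]))[2]; pr=s["intrinsics"][0,0]*.025/dep
    f=cv2.GaussianBlur(s["frame"],(0,0),max(1,pr/12)).astype(int)
    m=(((f[:,:,0]-f[:,:,2])>4)|(f.max(2)<90)).astype(np.uint8)
    yy,xx=np.mgrid[:480,:640]; m[(xx-u[0])**2+(yy-u[1])**2>(pr*rad/.025)**2]=0
    k=np.ones((3,3),np.uint8); m=cv2.morphologyEx(m,cv2.MORPH_CLOSE,k,iterations=max(2,int(pr/6))); m=cv2.morphologyEx(m,cv2.MORPH_OPEN,k,iterations=2)
    n,_,sta,_=cv2.connectedComponentsWithStats(m)
    if n<2: return None
    i=1+np.argmax(sta[1:,4]); x,y,w,h,_=sta[i]
    return ray(s,(x+w/2-.5,y+h/2-.5),z),round((w/2)/pr,2),round((h/2)/pr,2)
E
python3 - <<'E'
import pickle
from h import *
a,b=pickle.load(open("w12.pkl","rb")); s=snap("side"); c=snap("scene")
for g in [(.418,-.284),(.409,-.148),(.409,-.056),(.44,.072)]: print([find(q,g) for q in (a,s,c)])
E
```

```text
[None, (array([ 0.42720367, -0.30285885,  0.021     ]), np.float64(1.63), np.float64(1.42)), (array([ 0.4182163 , -0.27841097,  0.021     ]), np.float64(0.96), np.float64(0.72))]
[None, (array([ 0.41030058, -0.15439729,  0.021     ]), np.float64(0.88), np.float64(0.73)), (array([ 0.40623602, -0.14088237,  0.021     ]), np.float64(0.92), np.float64(0.66))]
[(array([ 0.40836704, -0.05884123,  0.021     ]), np.float64(0.98), np.float64(1.02)), (array([ 0.40899614, -0.0610358 ,  0.021     ]), np.float64(0.88), np.float64(0.74)), (array([ 0.40540288, -0.04767554,  0.021     ]), np.float64(0.9), np.float64(0.64))]
[(array([0.43875161, 0.0737868 , 0.021     ]), np.float64(0.97), np.float64(0.95)), (array([0.43950375, 0.06906403, 0.021     ]), np.float64(0.85), np.float64(0.77)), (array([0.44052994, 0.07519491, 0.021     ]), np.float64(0.88), np.float64(0.83))]
```

```bash
cat >> h.py <<'E'
HD=.0345 # pusher centre to ball centre (9.5 half finger + 25)
def Rp(d): return R(np.arctan2(d[1],d[0])-np.pi/2)   # tool x (and camera) ahead along d
def look(guess,z=.021,rad=.05):
    r=find(snap("wrist"),guess,z,rad); return (None,r) if r is None else (r[0][:2],r[1:])
def push(p,t,zt=.008,step=.06,tol=.004,final=None,down=True):
    """slide the ball from p to t on the bench, looking between strokes"""
    p,t=np.array(p[:2]),np.array(t)
    for i in range(8):
        v=t-p; L=np.linalg.norm(v)
        if L<tol: break
        d=v/L; r=Rp(d)
        if down:
            q=p-(HD+.02)*d; robot.reach([*q,.12],r); robot.move_l([*q,zt],feed=.15); down=False
        else: robot.move_l([*(p-(HD+.006)*d),zt],r,feed=.1)
        n=p+min(L,step)*d
        hit=robot.move_l([*(n-HD*d),zt],feed=.08,stop_force=12)
        p,info=look(n); print("ball",None if p is None else np.round(p,4),info,"want",np.round(n,4),"hit",hit,"t",round(robot.observe()["time"],1))
        if p is None: break
    return p
E
python3 - <<'E'
from h import *
robot.move_l([*TC,.16]); robot.gripper_close()
t=lane(-.046,-.0965); print("target",t)
push((.4395,.0725),t); snap("wrist","p1"); st()
E
```

```text
target [0.52482156 0.12011952]
ball [0.4794 0.0947] (np.float64(1.77), np.float64(1.46)) want [0.4919 0.1017] hit False t 20.1
ball [0.5116 0.1129] (np.float64(1.78), np.float64(1.44)) want [0.5248 0.1201] hit False t 21.4
ball [0.5117 0.1131] (np.float64(1.78), np.float64(1.45)) want [0.5248 0.1201] hit True t 22.1
ball [0.5119 0.1133] (np.float64(1.78), np.float64(1.45)) want [0.5248 0.1201] hit False t 22.9
ball [0.5117 0.1134] (np.float64(1.78), np.float64(1.44)) want [0.5248 0.1201] hit False t 23.8
ball [0.5118 0.1136] (np.float64(1.78), np.float64(1.45)) want [0.5248 0.1201] hit False t 24.6
ball [0.5117 0.1135] (np.float64(1.79), np.float64(1.44)) want [0.5248 0.1201] hit False t 25.4
ball [0.5119 0.1135] (np.float64(1.79), np.float64(1.45)) want [0.5248 0.1201] hit False t 26.2
 26.26 gap 0.0005 gf 0.62 pos [0.4943 0.1047 0.0079] F [-1.8 -0.2 -0.2]
```

View pics/p1.png

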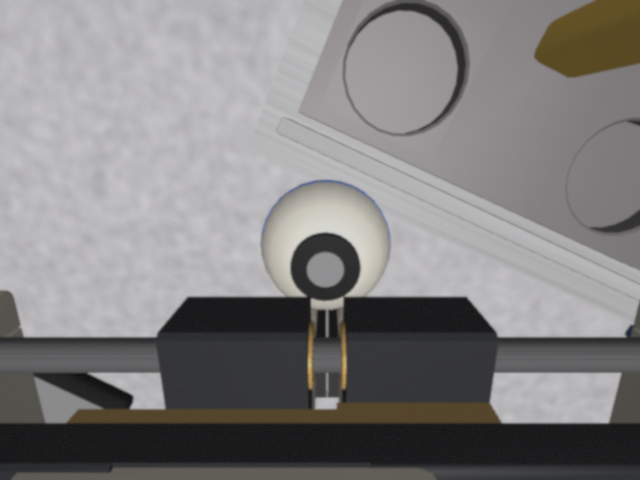

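The ball is centred ahead of the fingertips, with its centre at about (326,243). The lane floor sheet sticks out past the guide wall as a 6 mm ledge, and the ball has met it. I'll measure the ledge and wall edges and improve the detector by cropping the fingers out.

```bash
python3 - <<'E'
import re
t=open("h.py").read()
t=t.replace("    k=np.ones((3,3)","    wr=s['intrinsics'][0,0]<450\n    if wr: m[297:]=0\n    k=np.ones((3,3)")
t=t.replace("    return ray(s,(x+w/2-.5,y+h/2-.5),z)","    if wr and y+h>292: h=w\n    return ray(s,(x+w/2-.5,y+h/2-.5),z)")
open("h.py","w").write(t)
E
python3 - <<'E'
from h import *
import cv2
s=snap("wrist"); p=find(s,(.517,.117)); print(p)
def lf(u,z): d=ray(s,u,z)[:2]-TC; return np.round([d@ex,d@ey],4)
print("ball",lf((326,243),.021))
for n,u,z in [("floor corner",(263,131),.006),("floor edge R",(640,318),.006),("wall end outer top",(276,131),.024),("wall outer R",(640,298),.024),("wall inner top",(285,117),.024),("wall inner R",(640,272),.024),("tray corner",(300,110),.02),("tray edge R",(640,262),.02),("pocket",(405,68),.02)]: print(n,lf(u,z))
E
```

```text
(array([0.5225236 , 0.11912136, 0.021     ]), np.float64(1.01), np.float64(1.01))
ball [-0.0461 -0.0957]
floor corner [-0.0861 -0.0675]
floor edge R [ 0.1018 -0.0737]
wall end outer top [-0.0793 -0.0644]
wall outer R [ 0.0779 -0.0646]
wall inner top [-0.0782 -0.0588]
wall inner R [ 0.071  -0.0555]
tray corner [-0.0746 -0.0544]
tray edge R [ 0.0722 -0.052 ]
pocket [-0.0466 -0.0269]
```

```bash
python3 - <<'E'
import cv2
i=cv2.imread("pics/p1.png")[90:310,240:520]; cv2.imwrite("pics/p1c.png",cv2.resize(i,None,fx=2.6,fy=2.6,interpolation=cv2.INTER_CUBIC))
E
```

```text
(no output)
```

View pics/p1c.png

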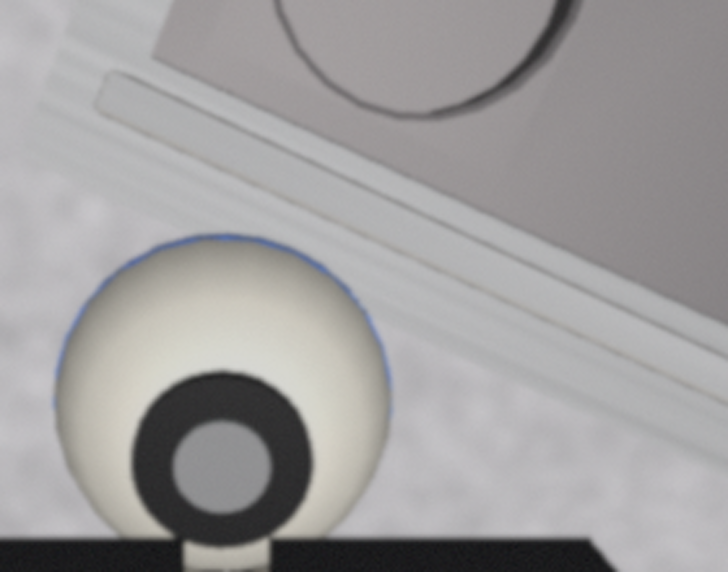

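```bash
cat >> h.py <<'E'
RL=Rp(ey)
def tl(x,y,z): return [*lane(x,y),z]
def fy(): return float(np.array(robot.observe()["force"])@np.array([*ey,0]))
def climb(xl,F=(-.077,.006),E=(-.0645,.024),r=.025,half=.0095,Fd=5.,psi_end=118,feed=.05,stages=(1,2),tip=.004,yb=None):
    """lever the ball over ledge F and wall edge E with the tip, keeping a light pinch"""
    F,E=np.array(F),np.array(E); pol=lambda O,a,q=r: O+q*np.array([-np.cos(a),np.sin(a)])
    # ball centre path
    e=E-F; h=np.hypot(*e); m=F+e/2; C1=m+np.sqrt(r*r-h*h/4)*np.array([-e[1],e[0]])/h
    a0=np.arcsin((.021-F[1])/r); a1=np.arctan2(C1[1]-F[1],-(C1[0]-F[0])); b0=np.arctan2(C1[1]-E[1],-(C1[0]-E[0]))
    path=[(pol(F,a),a-a0,F) for a in np.linspace(a0,a1,5)]+[(pol(E,b),a1-a0+b-b0,E) for b in np.linspace(b0,np.radians(psi_end),18)[1:]]
    y0=path[0][0][0]-r-half
    robot.move_l(tl(xl,y0-.012,tip),RL,feed=.1); b=fy()
    robot.move_l(tl(xl,y0+.006,tip),feed=.03,stop_force=4)
    o=robot.observe(); ya=(np.array(o["eef_pos"])[:2]-TC)@ey; off=ya-y0; print("contact off",round(off,4),"bias",round(b,2))
    run0=.021-tip; log=[]
    bias=np.array(o["force"]); bias=bias*0
    for C,rot,O in path[1:]:
        g=max(0,rot-run0/r)             # rolled off the face -> edge contact carried round
        P=pol(C,g); zt=P[1]-max(0,run0-r*rot)
        n=(O-P)/np.hypot(*(O-P))
        T=np.array([P[0]-half,zt])+n*off
        robot.move_l(tl(xl,*T),feed=feed)
        f=np.array(robot.observe()["force"]); fn=-((f[:2]@ey)*n[0]+f[2]*n[1])
        off+=np.clip((Fd-fn)*.0002,-.0012,.0012); log.append((round(np.degrees(rot)),round(fn,1),round(off*1e3,1)))
        if fn>18: print("HIGH"); break
    print(log); return log
E
python3 - <<'E'
from h import *
x=-.046
p=lane(x,-.15); o=robot.observe()["eef_pos"]
robot.move_l([*(np.array(o[:2])-.02*ey),.008]); 
climb(x,psi_end=40); print(look(lane(x,-.08),.04)); snap("wrist","c1"); st()
E
```

```text
contact off 0.0005 bias -0.09
[(6, np.float64(1.2), np.float64(1.3)), (12, np.float64(4.6), np.float64(1.4)), (18, np.float64(2.4), np.float64(1.9)), (24, np.float64(5.2), np.float64(1.9)), (26, np.float64(7.2), np.float64(1.4)), (28, np.float64(6.2), np.float64(1.2)), (29, np.float64(6.1), np.float64(1.0)), (31, np.float64(5.3), np.float64(0.9)), (33, np.float64(5.7), np.float64(0.8)), (35, np.float64(4.7), np.float64(0.8)), (37, np.float64(3.4), np.float64(1.1)), (39, np.float64(4.7), np.float64(1.2)), (40, np.float64(4.2), np.float64(1.4)), (42, np.float64(4.3), np.float64(1.5)), (44, np.float64(4.0), np.float64(1.7)), (46, np.float64(5.0), np.float64(1.7)), (48, np.float64(4.3), np.float64(1.8)), (50, np.float64(4.0), np.float64(2.0)), (51, np.float64(5.1), np.float64(2.0)), (53, np.float64(5.1), np.float64(2.0)), (55, np.float64(5.0), np.float64(2.0))]
(array([0.54322853, 0.11971088]), (np.float64(0.98), np.float64(0.88)))
 32.98 gap 0.0004 gf 2.23 pos [0.506  0.1192 0.0461] F [-3.6  0.3  1.9]
```

View pics/c1.png

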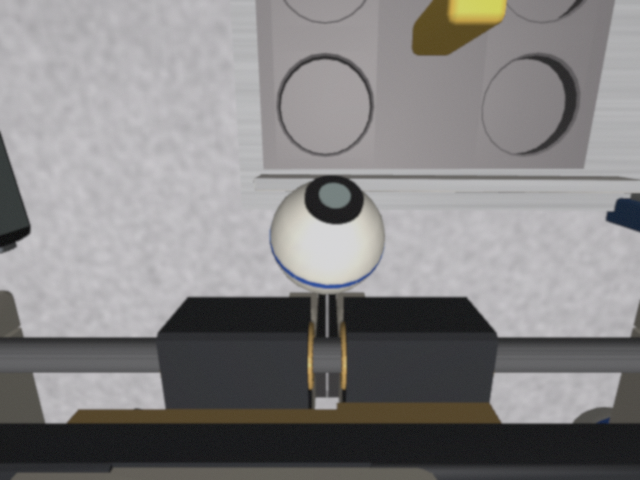

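Levering works. The ball at (327,235) has rolled about 55° and hangs on the wall edge with a 5 N pinch, in line with the pocket at (325,105). Continuing over the edge.

```bash
python3 - <<'E'
t=open("h.py").read()
t=t.replace("stages=(1,2),tip=.004,yb=None","psi0=None,off0=0.,tip=.004")
t=t.replace("    y0=path[0][0][0]-r-half\n","    if psi0 is not None: path=[(pol(E,b),a1-a0+b-b0,E) for b in np.radians(np.arange(psi0,psi_end+.1,6))]\n    y0=path[0][0][0]-r-half; off=off0\n")
a=t.index("    robot.move_l(tl(xl,y0-.012,tip)"); b=t.index("    run0=.021-tip")
blk=t[a:b]; blk="    if psi0 is None:\n"+"".join("    "+l+"\n" for l in blk.rstrip("\n").split("\n"))
t=t[:a]+blk+t[b:]
t=t.replace("    bias=np.array(o[\"force\"]); bias=bias*0\n","")
open("h.py","w").write(t)
E
python3 - <<'E'
from h import *
climb(-.046,psi0=40,off0=.002,psi_end=112,Fd=4); print(look(lane(-.046,-.055),.046)); snap("wrist","c2"); st()
E
```

```text
[(61, np.float64(4.8), np.float64(1.8)), (67, np.float64(4.1), np.float64(1.8)), (73, np.float64(4.1), np.float64(1.8)), (79, np.float64(3.5), np.float64(1.9)), (85, np.float64(3.7), np.float64(2.0)), (91, np.float64(3.8), np.float64(2.0)), (97, np.float64(5.1), np.float64(1.8)), (103, np.float64(5.6), np.float64(1.5)), (109, np.float64(4.3), np.float64(1.4)), (115, np.float64(5.6), np.float64(1.1)), (121, np.float64(5.1), np.float64(0.9)), (127, np.float64(7.0), np.float64(0.3))]
(array([0.58642612, 0.12183766]), (np.float64(0.92), np.float64(0.39)))
 36.08 gap 0.0004 gf 3.13 pos [0.5569 0.1221 0.0719] F [0.8 0.1 5.9]
```

View pics/c2.png

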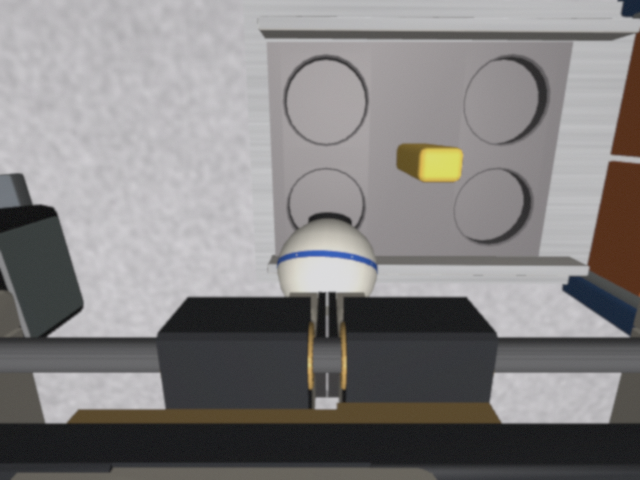

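The ball, at (327,265), is over the wall top with pocket 1's row right ahead. I'll roll it forward under the tip into the dimple.

```bash
cat >> h.py <<'E'
def rollon(xl,dist=.030,n=10,Fd=3.):
    """tip on top of the ball: roll it forward with light downward force until it drops in"""
    o=np.array(robot.observe()["eef_pos"]); y=(o[:2]-TC)@ey; z=o[2]; log=[]
    for i in range(n):
        y+=dist/n; f=robot.observe()["force"][2]; z+=np.clip((f-Fd)*.0002,-.0008,.0008)
        robot.move_l(tl(xl,y,z),feed=.04); log.append(round(float(robot.observe()["force"][2]),1))
        if log[-1]<.6 and i>2: break
    print("roll",log,"y",round(y,4),"z",round(z,4))
    y=(np.array(robot.observe()["eef_pos"])[:2]-TC)@ey
    robot.move_l(tl(xl,y,.09),feed=.1); robot.move_l(tl(xl,-.085,.09),feed=.15)
E
python3 - <<'E'
from h import *
rollon(-.046); robot.wait(.5); print(look(lane(-.046,-.0275),.0336)); print(lane(-.046,-.0275)); snap("wrist","c3"); st()
E
```

```text
roll [-0.1, -0.3, -0.8, -0.3] y -0.0524 z 0.0705
(array([0.59356421, 0.12378829]), (np.float64(0.95), np.float64(1.02)))
[0.59373533 0.12356808]
 38.4 gap 0.0003 gf 0.0 pos [0.5364 0.1206 0.0899] F [-0.4  0.4  0.5]
```

View pics/c3.png

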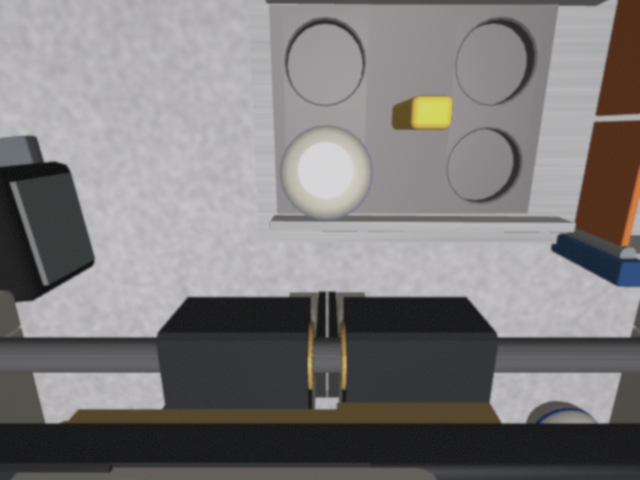

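Ball 1 is seated in the near rear pocket, centred at about (326,172), with its foot up. Now I'll lever it on to the far rear pocket.

```bash
cat >> h.py <<'E'
def across(xl,yb=-.0275,r=.025,half=.0095,Fd=4.,tip=.0275,zr=.020):
    """roll a ball seated at lane y=yb over the dimple rim and the 13 mm land towards +y"""
    pol=lambda O,a,q=r: O+q*np.array([-np.cos(a),np.sin(a)])
    E=np.array([yb+.021,zr]); b0=np.arcsin(.0136/r); B=np.arange(b0,np.pi/2,np.radians(6))
    path=[(pol(E,b),b-b0,E) for b in B]+[(E+[s,r],np.pi/2-b0+s/r,E+[s,0]) for s in np.arange(0,.019,.003)]
    y0=yb-r-half
    robot.move_l(tl(xl,y0-.009,.09),RL,feed=.15); robot.move_l(tl(xl,y0-.009,tip),feed=.12)
    robot.move_l(tl(xl,y0+.008,tip),feed=.03,stop_force=2.5)
    off=(np.array(robot.observe()["eef_pos"])[:2]-TC)@ey-y0; print("off",round(off,4))
    run0=.0336-tip; log=[]; lost=0
    for C,rot,O in path[1:]:
        P=pol(C,max(0,rot-run0/r)); zt=P[1]-max(0,run0-r*rot); n=(O-P)/np.hypot(*(O-P))
        T=np.array([P[0]-half,zt])+n*off
        robot.move_l(tl(xl,*T),feed=.05)
        f=np.array(robot.observe()["force"]); fn=-((f[:2]@ey)*n[0]+f[2]*n[1])
        off+=np.clip((Fd-fn)*.00025,-.0012,.0012); log.append((round(np.degrees(rot)),round(float(fn),1),round(off*1e3,1)))
        lost=lost+1 if fn<.7 else 0
        if fn>18 or lost>=3: break
    print(log)
    y=(np.array(robot.observe()["eef_pos"])[:2]-TC)@ey; robot.move_l(tl(xl,y,.09),feed=.1); robot.move_l(tl(xl,-.07,.09),feed=.15)
E
python3 - <<'E'
from h import *
across(-.046); robot.wait(.3)
s=snap("wrist","c4"); print([find(s,lane(-.046,y),.0336,.035) for y in (-.0275,.0275)], lane(-.046,.0275)); st()
E
```

```text
off 0.0032
[(6, 1.3, np.float64(3.9)), (12, 1.8, np.float64(4.4)), (18, 2.1, np.float64(4.9)), (24, 3.8, np.float64(5.0)), (30, 5.0, np.float64(4.7)), (36, 4.0, np.float64(4.7)), (42, 6.3, np.float64(4.2)), (48, 5.6, np.float64(3.8)), (54, 4.8, np.float64(3.6)), (57, 5.4, np.float64(3.2)), (64, 5.3, np.float64(2.9)), (71, 5.0, np.float64(2.6)), (78, 5.8, np.float64(2.2)), (85, 6.0, np.float64(1.7)), (91, 2.8, np.float64(2.0)), (98, 4.0, np.float64(2.0))]
[None, (array([0.65232112, 0.12381151, 0.0336    ]), np.float64(1.01), np.float64(1.05))] [0.64866659 0.12631694]
 45.2 gap 0.0007 gf 0.0 pos [0.5516 0.1214 0.0897] F [-0.3 -0.5 -0.8]
```

View pics/c4.png

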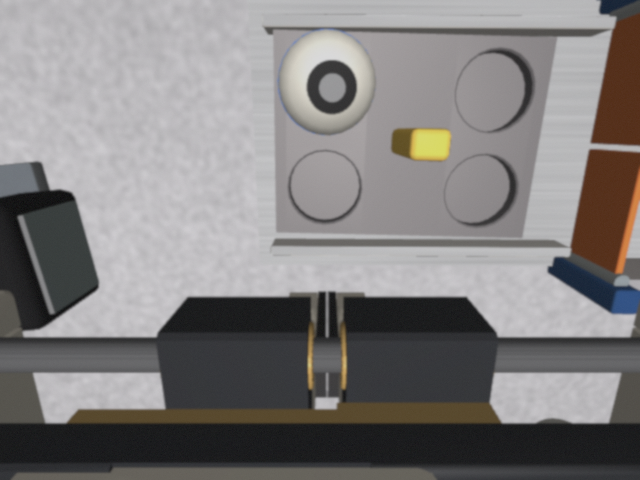

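Ball 1 is now seated in the far rear pocket at (327,83), and the tray has shifted about 3 mm sideways within its play. Next is the ball near (.409,-.056), through the near front pocket to the far front.

```bash
python3 - <<'E'
from h import *
s=snap("wrist")
for u in [(325,186),(480,190),(492,90)]: d=ray(s,u,.02)[:2]-TC; print("pocket",np.round([d@ex,d@ey],4))
xf=.048
b=(.4085,-.0575); t=lane(xf,-.0985); d=(t-np.array(b)); d/=np.linalg.norm(d)
q=np.array(b)-.09*d; robot.reach([*q,.2],Rp(d)); p,i=look(b,rad=.07); print(p,i)
p=push(p,t); 
dd=p-TC; print("lane",dd@ex,dd@ey); st()
E
```

```text
pocket [-0.0463 -0.0236]
pocket [ 0.0453 -0.026 ]
pocket [0.0456 0.029 ]
[ 0.41166725 -0.05602734] (np.float64(0.93), np.float64(0.98))
ball [ 0.4599 -0.0227] (np.float64(0.99), np.float64(0.99)) want [ 0.4606 -0.0213] hit False t 49.1
ball [0.5084 0.0112] (np.float64(1.0), np.float64(1.0)) want [0.5085 0.0124] hit False t 50.4
ball [0.5268 0.0249] (np.float64(1.0), np.float64(1.0)) want [0.5275 0.0261] hit False t 51.2
lane 0.04920758851161163 -0.09931030151266093
 51.22 gap 0.0007 gf 0.0 pos [0.5007 0.0052 0.0079] F [0.1 0.1 0.6]
```

```bash
cat >> h.py <<'E'
def onetray(xl,xp):
    o=np.array(robot.observe()["eef_pos"]); robot.move_l([*(o[:2]-.02*ey),.008],feed=.15)
    l=climb(xl,psi_end=112,Fd=4.5)
    if l[-1][1]>18 or l[-1][1]<1: print("ABORT"); return None
    rollon(xl); robot.wait(.3); r=look(lane(xp,-.025),.0336,.06); d=None if r[0] is None else r[0]-TC
    print("in tray?",r, None if d is None else np.round([d@ex,d@ey],4)); return None if d is None else np.array([d@ex,d@ey])
E
python3 - <<'E'
from h import *
onetray(.0485,.0455); st()
snap("wrist","c5")
E
```

```text
contact off -0.0002 bias 0.23
[(6, np.float64(1.3), np.float64(0.5)), (12, np.float64(3.5), np.float64(0.6)), (18, np.float64(5.3), np.float64(0.5)), (24, np.float64(5.7), np.float64(0.2)), (30, np.float64(6.0), np.float64(-0.1)), (36, np.float64(4.1), np.float64(0.0)), (42, np.float64(2.9), np.float64(0.3)), (48, np.float64(3.1), np.float64(0.6)), (54, np.float64(3.6), np.float64(0.8)), (60, np.float64(3.4), np.float64(1.0)), (66, np.float64(4.2), np.float64(1.1)), (72, np.float64(4.7), np.float64(1.1)), (79, np.float64(3.2), np.float64(1.3)), (85, np.float64(5.5), np.float64(1.1)), (91, np.float64(4.9), np.float64(1.1)), (97, np.float64(5.1), np.float64(0.9)), (103, np.float64(4.0), np.float64(1.0)), (109, np.float64(6.2), np.float64(0.7)), (115, np.float64(6.6), np.float64(0.3)), (121, np.float64(6.4), np.float64(-0.1)), (127, np.float64(6.5), np.float64(-0.5))]
roll [0.1, -0.5, -0.2, -0.1] y -0.0526 z 0.0714
in tray? (array([0.60408054, 0.03518423]), (np.float64(0.99), np.float64(1.04))) [ 0.0428 -0.0216]
 60.06 gap 0.0003 gf 0.0 pos [0.5413 0.0263 0.0898] F [ 0.6 -0.5  0.7]
```

```bash
python3 - <<'E'
from h import *
across(.0445,yb=-.024); robot.wait(.3)
s=snap("wrist","c6"); 
for x,y in [(.0455,-.025),(.0455,.031),(-.0463,.031)]:
    r=find(s,lane(x,y),.0336,.035); print(r, None if r is None else np.round([(r[0][:2]-TC)@ex,(r[0][:2]-TC)@ey],4))
st()
E
```

```text
off -0.0015
[(6, 0.6, np.float64(-0.7)), (12, 3.5, np.float64(-0.6)), (18, 3.3, np.float64(-0.4)), (24, 2.5, np.float64(-0.0)), (30, 3.2, np.float64(0.2)), (36, 3.5, np.float64(0.3)), (42, 4.6, np.float64(0.2)), (48, 2.2, np.float64(0.6)), (54, 5.2, np.float64(0.3)), (57, 4.0, np.float64(0.3)), (64, 2.4, np.float64(0.7)), (71, 5.3, np.float64(0.4)), (78, 3.8, np.float64(0.4)), (85, 3.4, np.float64(0.6)), (91, 2.5, np.float64(1.0)), (98, -0.2, np.float64(2.0))]
(array([0.62905604, 0.02745444, 0.0336    ]), np.float64(0.52), np.float64(0.23)) [0.0518 0.003 ]
(array([0.65518601, 0.03287141, 0.0336    ]), np.float64(0.99), np.float64(1.12)) [0.0477 0.0293]
(array([0.65250125, 0.12975778, 0.0336    ]), np.float64(1.04), np.float64(1.09)) [-0.0492  0.0315]
 66.88 gap 0.0003 gf 0.0 pos [0.5561 0.031  0.0898] F [-0.8  0.4  0.7]
```

View pics/c6.png

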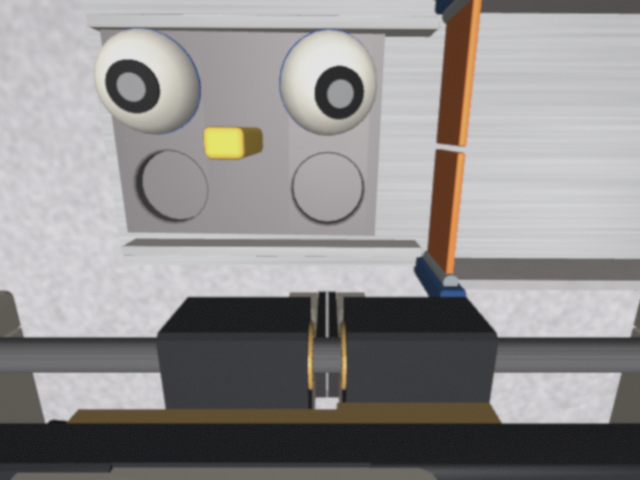

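Two balls are seated in the far pockets, at (148,82) and (328,84). Next is the ball near (.409,-.148), for the near front pocket.

```bash
python3 - <<'E'
from h import *
xf=.0465
b=np.array((.409,-.149)); t=lane(xf,-.0985); d=t-b; d/=np.linalg.norm(d)
robot.reach([*(b-.07*d),.2],Rp(d)); s=snap("wrist"); r=find(s,b,rad=.07); print(r)
for k in [(.418,-.284)]: print("other",np.round(proj(s,[*k,.021])))
p=push(r[0],t,step=.075)
dd=p-TC; print("lane",dd@ex,dd@ey); st()
if abs(dd@ex-xf)<.006 and dd@ey<-.09: print(onetray(dd@ex-.0005,xf)); st()
E
```

```text
(array([ 0.41164234, -0.14758803,  0.021     ]), np.float64(0.91), np.float64(0.94))
other [416. 260.]
ball [ 0.4524 -0.0872] (np.float64(0.99), np.float64(0.99)) want [ 0.453 -0.085] hit False t 70.9
ball [ 0.4932 -0.0263] (np.float64(1.0), np.float64(1.0)) want [ 0.4934 -0.0245] hit False t 72.4
ball [0.5274 0.0262] (np.float64(1.0), np.float64(1.0)) want [0.5274 0.0276] hit False t 73.7
lane 0.04792018775957985 -0.09858869297280438
 73.69 gap 0.0005 gf 0.0 pos [ 0.5087 -0.0017  0.008 ] F [ 0.2 -0.7 -0. ]
contact off -0.0004 bias -0.17
[(6, np.float64(1.5), np.float64(0.2)), (12, np.float64(4.6), np.float64(0.1)), (18, np.float64(6.3), np.float64(-0.2)), (24, np.float64(5.5), np.float64(-0.4)), (30, np.float64(4.8), np.float64(-0.5)), (36, np.float64(3.3), np.float64(-0.3)), (42, np.float64(2.5), np.float64(0.2)), (48, np.float64(3.3), np.float64(0.4)), (54, np.float64(3.8), np.float64(0.5)), (60, np.float64(4.1), np.float64(0.6)), (66, np.float64(3.7), np.float64(0.8)), (72, np.float64(5.0), np.float64(0.7)), (79, np.float64(3.6), np.float64(0.8)), (85, np.float64(4.3), np.float64(0.9)), (91, np.float64(5.3), np.float64(0.7)), (97, np.float64(4.3), np.float64(0.8)), (103, np.float64(4.5), np.float64(0.8)), (109, np.float64(5.7), np.float64(0.5)), (115, np.float64(6.0), np.float64(0.2)), (121, np.float64(5.6), np.float64(-0.0)), (127, np.float64(6.8), np.float64(-0.5))]
roll [-0.7, 0.5, -0.6, -0.3] y -0.0522 z 0.0716
in tray? (array([0.61923464, 0.0339721 ]), (np.float64(1.11), np.float64(1.62))) [ 0.0448 -0.0065]
[ 0.04475844 -0.00651049]
 82.88 gap 0.0004 gf 0.0 pos [0.5412 0.0274 0.0898] F [ 0.3  0.2 -0.4]
```

```bash
python3 - <<'E'
from h import *
s=snap("wrist"); r=find(s,lane(.0465,-.025),.0336,.028); print("front near",r,np.round([(r[0][:2]-TC)@ex,(r[0][:2]-TC)@ey],4))
xf=-.0465
b=np.array((.418,-.284)); t=lane(xf,-.0985); d=t-b; d/=np.linalg.norm(d)
robot.reach([*(b-.05*d),.22],Rp(d)); s=snap("wrist"); r=find(s,b,rad=.08); print(r)
if r and .85<r[1]<1.15:
    p=push(r[0],t,step=.11)
    dd=p-TC; print("lane",dd@ex,dd@ey)
st()
E
```

```text
front near (array([0.60399781, 0.03570081, 0.0336    ]), np.float64(0.95), np.float64(0.99)) [ 0.0423 -0.0216]Traceback (most recent call last):
  File "<stdin>", line 5, in <module>
bench.MotionError: the arm cannot take that pose within its joint ranges
```

```bash
python3 - <<'E'
from h import *
b=np.array((.418,-.284)); t=lane(-.0465,-.0985); d=t-b; d/=np.linalg.norm(d); h=np.arctan2(d[1],d[0]); print(h)
for k in (.05,.055):
  for z in (.22,.12,.008):
    q=b-k*d; print(k,z,[(o,np.round(x[[0,5]],2).tolist()) for o in (0,-.2,-.4,-.6,.2,.4,.6,np.pi) if (x:=robot.inverse_kinematics([*q,z],R(h-np.pi/2+o))) is not None])
E
```

```text
1.3172987755113101
0.05 0.22 [(-0.2, [-0.31, 3.0]), (-0.4, [-0.31, 2.8]), (-0.6, [-0.31, 2.6]), (0.2, [-0.31, -2.88]), (0.4, [-0.31, -2.68]), (0.6, [-0.31, -2.48]), (3.141592653589793, [-0.31, 0.06])]
0.05 0.12 [(-0.2, [-0.31, 3.0]), (-0.4, [-0.31, 2.8]), (-0.6, [-0.31, 2.6]), (0.2, [-0.31, -2.88]), (0.4, [-0.31, -2.68]), (0.6, [-0.31, -2.48]), (3.141592653589793, [-0.31, 0.06])]
0.05 0.008 [(-0.2, [-0.31, 3.0]), (-0.4, [-0.31, 2.8]), (-0.6, [-0.31, 2.6]), (0.2, [-0.31, -2.88]), (0.4, [-0.31, -2.68]), (0.6, [-0.31, -2.48]), (3.141592653589793, [-0.31, 0.06])]
0.055 0.22 [(-0.2, [-0.32, 3.01]), (-0.4, [-0.32, 2.81]), (-0.6, [-0.32, 2.61]), (0.2, [-0.32, -2.87]), (0.4, [-0.32, -2.67]), (0.6, [-0.32, -2.47]), (3.141592653589793, [-0.32, 0.07])]
0.055 0.12 [(-0.2, [-0.32, 3.01]), (-0.4, [-0.32, 2.81]), (-0.6, [-0.32, 2.61]), (0.2, [-0.32, -2.87]), (0.4, [-0.32, -2.67]), (0.6, [-0.32, -2.47]), (3.141592653589793, [-0.32, 0.07])]
0.055 0.008 [(-0.2, [-0.32, 3.01]), (-0.4, [-0.32, 2.81]), (-0.6, [-0.32, 2.61]), (0.2, [-0.32, -2.87]), (0.4, [-0.32, -2.67]), (0.6, [-0.32, -2.47]), (3.141592653589793, [-0.32, 0.07])]
```

```bash
python3 - <<'E'
from h import *
b=np.array((.418,-.284)); W=[np.array((.48,-.165)),np.array((.503,-.08)),lane(-.0465,-.0985)]
d=W[0]-b; d/=np.linalg.norm(d)
robot.reach([*(b-.05*d),.2],Rp(d)); s=snap("wrist"); r=find(s,b,rad=.08); print(r)
if r and .85<r[1]<1.15:
    p=r[0][:2]
    for i,w in enumerate(W): p=push(p,w,step=.11,tol=.004 if i==2 else .012,down=i==0)
    dd=p-TC; print("lane",dd@ex,dd@ey)
st()
E
```

```text
(array([ 0.42201932, -0.28137434,  0.021     ]), np.float64(0.91), np.float64(0.94))
ball [ 0.4702 -0.185 ] (np.float64(0.99), np.float64(0.99)) want [ 0.4711 -0.1829] hit False t 87.7
ball [ 0.4805 -0.1655] (np.float64(1.0), np.float64(1.0)) want [ 0.48  -0.165] hit False t 88.5
ball [ 0.5026 -0.0819] (np.float64(0.99), np.float64(0.99)) want [ 0.503 -0.08 ] hit False t 90.2
ball [0.5137 0.0251] (np.float64(1.0), np.float64(1.0)) want [0.5135 0.0275] hit False t 92.2
ball [0.5228 0.1183] (np.float64(1.0), np.float64(1.0)) want [0.5228 0.1205] hit False t 93.9
lane -0.04425630099839787 -0.09861286068744941
 93.88 gap 0.0005 gf 0.0 pos [0.5195 0.0858 0.008 ] F [0.  0.6 0.2]
```

```bash
python3 - <<'E'
from h import *
robot.move_l([.475,.075,.008],feed=.15)
onetray(-.0445,-.047)
s=snap("wrist","c7")
for x,y in [(-.047,-.023),(-.047,.031),(.046,-.023),(.0465,.03)]:
    r=find(s,lane(x,y),.0336,.028); print(r, None if r is None else np.round([(r[0][:2]-TC)@ex,(r[0][:2]-TC)@ey],4))
st()
E
```

```text
contact off 0.0001 bias 0.28
[(6, np.float64(1.4), np.float64(0.7)), (12, np.float64(4.9), np.float64(0.6)), (18, np.float64(4.6), np.float64(0.6)), (24, np.float64(4.7), np.float64(0.6)), (30, np.float64(6.0), np.float64(0.3)), (36, np.float64(5.3), np.float64(0.1)), (42, np.float64(3.2), np.float64(0.4)), (48, np.float64(2.5), np.float64(0.8)), (54, np.float64(3.4), np.float64(1.0)), (60, np.float64(3.6), np.float64(1.2)), (66, np.float64(4.9), np.float64(1.1)), (72, np.float64(3.0), np.float64(1.4)), (79, np.float64(5.1), np.float64(1.3)), (85, np.float64(5.4), np.float64(1.1)), (91, np.float64(4.7), np.float64(1.1)), (97, np.float64(4.1), np.float64(1.1)), (103, np.float64(5.0), np.float64(1.0)), (109, np.float64(5.5), np.float64(0.8)), (115, np.float64(5.6), np.float64(0.6)), (121, np.float64(6.0), np.float64(0.3)), (127, np.float64(6.7), np.float64(-0.1))]
roll [-0.2, -0.0, -0.3, 0.7, -0.3] y -0.0483 z 0.0711
in tray? (array([0.61645863, 0.12529214]), (np.float64(1.02), np.float64(1.55))) [-0.0466 -0.0047]
(array([0.60194806, 0.12459311, 0.0336    ]), np.float64(1.02), np.float64(0.93)) [-0.0466 -0.0192]
(array([0.65317421, 0.12469223, 0.0336    ]), np.float64(1.0), np.float64(1.0)) [-0.0442  0.0319]
(array([0.60425408, 0.03070609, 0.0336    ]), np.float64(1.04), np.float64(0.99)) [ 0.0473 -0.0216]
(array([0.65634614, 0.02969634, 0.0336    ]), np.float64(0.95), np.float64(1.07)) [0.0509 0.0303]
 104.36 gap 0.0005 gf 0.0 pos [0.5366 0.1192 0.0898] F [-0.3 -0.   0.1]
```

View pics/c7.png

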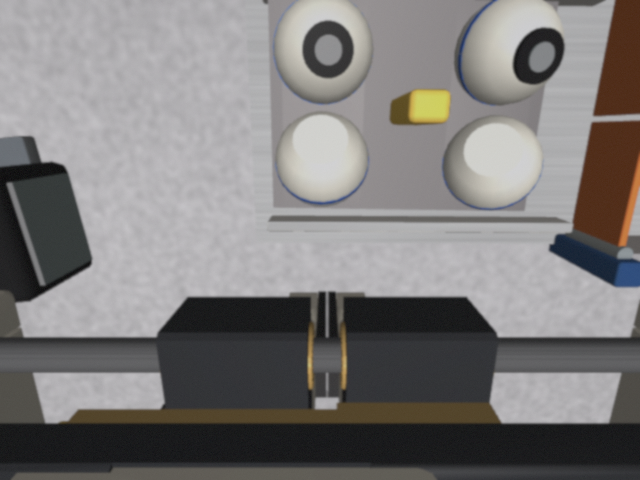

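All four balls are seated, at (323,48), (512,50), (322,158) and (492,163). Next is the scanner: a pinch from above on grip and trigger, where the 30 N force is fine.

```bash
python3 - <<'E'
from h import *
al=.11; lx=np.array([np.cos(al),np.sin(al)]); ly=np.array([-lx[1],lx[0]])
g=np.array([.4746,.3814]); c=g-.0065*ly; r=R(al-np.pi/2)
robot.move_l(tl(-.046,-.085,.16)); robot.open_gripper()
robot.reach([*c,.16],r); st()
print(robot.move_l([*c,.037],feed=.1,stop_force=8)); st()
robot.gripper_close(); st("closed"); robot.wait(.4); st("held")
robot.open_gripper(); st("open"); robot.wait(.3); robot.move_l([*c,.18]); st()
E
```

```text
107.44 gap 0.0884 gf 0.0 pos [0.4754 0.374  0.1599] F [ 0.3 -0.1 -0.3]
False
 108.83 gap 0.0876 gf 0.0 pos [0.4756 0.3754 0.0377] F [-0.5  0.5 -0.1]
closed 109.59 gap 0.0446 gf 31.14 pos [0.4748 0.3817 0.037 ] F [-10.   24.4  -9. ]
held 109.99 gap 0.045 gf 31.16 pos [0.4747 0.3818 0.037 ] F [-10.8  24.6  -9.6]
open 110.88 gap 0.0875 gf 0.0 pos [0.4754 0.3748 0.037 ] F [-0.2 -0.   0. ]
 112.28 gap 0.0875 gf 0.0 pos [0.4748 0.3745 0.1789] F [ 0.5 -0.1 -0.6]
```

The trigger seems to have moved, but the pinch was off-centre: the grip took 31 N and the trigger only about 7 N, pulling the arm 7 mm. I'll re-centre and squeeze again to be sure it goes home.

```bash
python3 - <<'E'
from h import *
al=.11; ly=np.array([-np.sin(al),np.cos(al)])
g=np.array([.4746,.3814]); c=g+.0035*ly; r=R(al-np.pi/2)
robot.move_l([*c,.16]); print(robot.move_l([*c,.036],feed=.1,stop_force=8)); st()
robot.gripper_close(); robot.wait(.4); st("held")
robot.open_gripper(); st("open"); robot.wait(.3); robot.move_l([*c,.18]); st()
E
```

```text
False
 113.97 gap 0.0875 gf 0.0 pos [0.4745 0.3853 0.0367] F [-0.7  0.9  0.4]
held 115.13 gap 0.0448 gf 29.34 pos [0.4738 0.382  0.0359] F [ 0.7 -8.8  6. ]
open 116.03 gap 0.088 gf 0.0 pos [0.4742 0.385  0.036 ] F [-0.3  0.7 -0.2]
 117.43 gap 0.0872 gf 0.0 pos [0.4737 0.3844 0.1789] F [ 0.1 -0.3 -0.6]
```

The second squeeze was balanced and stopped at the same 44.8 mm gap, so the trigger went home and was released. Now I'll find the handle, hold it without lifting, and slide the tray through.

```bash
python3 - <<'E'
from h import *
r=R(np.pi+.05)
h=lane(.002,.003)
robot.reach([*h,.2],r); s=snap("wrist"); f=s["frame"].astype(int); m=((f[:,:,0]-f[:,:,2])>70)&(f[:,:,1]>f[:,:,2]+50)
m=(m&(f[:,:,0]>170)).astype(np.uint8); m[297:]=0
n,_,sta,cen=cv2.connectedComponentsWithStats(m); i=1+np.argmax(sta[1:,4]); print(sta[i],cen[i])
p=ray(s,cen[i],.074); h=p[:2]; d=h-TC; print("handle",np.round(h,4),np.round([d@ex,d@ey],4))
if abs(d@ex)<.01 and abs(d@ey)<.01:
    robot.move_l([*h,.15],feed=.15); print(robot.move_l([*h,.045],feed=.08,stop_force=5)); st()
cv2.imwrite("pics/h1.png",s["frame"][:,:,::-1])
E
```

```text
[319 229  16  21 324] [326.5 239. ]
handle [0.6264 0.0788] [0.0003 0.0029]
False
 120.72 gap 0.0876 gf 0.0 pos [0.6268 0.079  0.0456] F [-0.1  0.1  0.2]
```

```bash
python3 - <<'E'
from h import *
robot.gripper_close(); st("grip")
o=np.array(robot.observe()["eef_pos"]); z=o[2]-.0003; h=o[:2]; x0=(h-GATE)@ex; y0=(h-GATE)@ey; print("gate frame",x0,y0)
for x in np.arange(-.09,.166,.015).tolist()+[.166]:
    if x<=x0: continue
    k=np.clip((x-x0)/(.0-x0),0,1); y=y0*(1-k)
    hit=robot.move_l([*lane(x,y,GATE),z],feed=.06,stop_force=25); f=robot.observe()["force"]; print(round(x,3),np.round(f,1),hit)
    if hit: break
st(); s=snap("side","s2")
E
```

```text
grip 121.88 gap 0.0139 gf 29.97 pos [0.6264 0.0788 0.045 ] F [-0.4  0.7  0.6]
gate frame -0.1099053129451538 0.00428193262808159
-0.09 [ 1.3 -2.2  1.7] False
-0.075 [1.6 0.  2.1] False
-0.06 [1.2 5.  4. ] False
-0.045 [0.  4.5 4.3] False
-0.03 [1.  3.8 5.4] False
-0.015 [2.2 3.2 4.5] False
0.0 [1.7 3.5 5.2] False
0.015 [1.1 2.8 4.7] False
0.03 [1.7 3.3 5.2] False
0.045 [1.4 2.6 5.7] False
0.06 [0.2 2.6 6.8] False
0.075 [0.4 3.1 5.9] False
0.09 [0.8 3.4 6. ] False
0.105 [-0.4  3.7  6.7] False
0.12 [0.7 3.8 6.5] False
0.135 [0.6 3.9 6.4] False
0.15 [1.  3.4 7.3] False
0.165 [-0.2  3.9  6. ] False
0.166 [0.2 6.2 7.5] False
 129.41 gap 0.0138 gf 29.97 pos [ 0.6357 -0.1963  0.045 ] F [0.2 6.2 7.5]
```

```bash
python3 - <<'E'
from h import *
robot.open_gripper(); h=np.array(robot.observe()["eef_pos"])[:2]
robot.move_l([*h,.2],feed=.1); robot.wait(.5); st()
a=robot.snapshot("wrist")["frame"]
robot.reach([.45,-.1,.3],R(np.pi+.05)); b=robot.snapshot("side")["frame"]
c=cv2.resize(b[150:350,150:420],(540,400)); a=cv2.resize(a[:297],(540,200*297//240))
cv2.imwrite("pics/fin.png",np.vstack([a,c])[:600,:,::-1]); st()
E
```

```text
132.93 gap 0.0877 gf 0.0 pos [ 0.6359 -0.197   0.2   ] F [-0.3  0.3  0.3]
 133.96 gap 0.0877 gf 0.0 pos [ 0.4508 -0.1001  0.2993] F [-0.2 -0.1 -0.3]
```

View pics/fin.png

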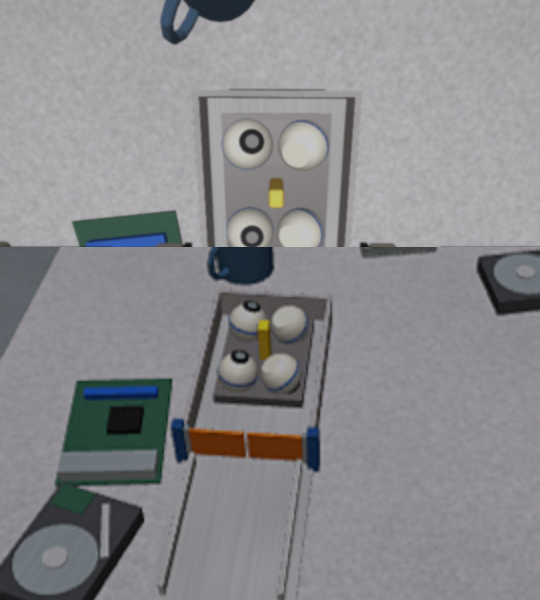

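The final view shows the tray in the bay with its handle at (264,340), all four balls seated, and both orange leaves shut at (217,443) and (275,445). Handing in.

```bash
python3 -c "
from bench import robot
print(robot.sign_off())"
```

```text
the job is handed in; nothing more can be done
None
```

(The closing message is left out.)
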